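# Shut and bolt the test box

## Robot

A 7-joint arm with a two-finger parallel gripper is mounted at the origin on a cart in front of the work surface, level with it; the furniture and walls round the work are solid. World frame = base frame: x ahead of the robot, y to its left, z up, the work surface at z = 0. Lengths are in m, angles in rad, forces in N, time in s.
With the tool pointing down it reaches from about 0.425 to 0.925 m from the base axis. Payload 6.8 kg.
Tool frame: the origin (TCP) lies at the very end of the fingers, on their centre line; the grasp point (between the pads) lies 19 mm behind it (bot.grasp_offset is the distance from the TCP to the grasp point, in m); z points along the fingers, y is the direction in which the jaws open and shut (so a half turn about z gives the same grasp; the last joint's range is limited). The gripper opens to 85 mm and grips with 20 to 120 N. Pads are 22 mm wide; open, the fingers measure 114 mm over their backs; the gripper's body (76 mm by 85 mm) begins 54 mm behind the grasp point. The pads swing forward as they close: fully open they stand 13 mm farther back than shut.
Start: joints at [-1.238, 0.477, 0.022, 1.555, -0.011, 1.109, -0.083], TCP at [0.288, 0.61, 0.231] pointing down, gripper open.
Joint ranges: [-2.96, 2.96], [-0.34, 2.1], [-1.41, 1.46], [0.24, 2.44], [-1.37, 4.51], [0.17, 1.92], [-2.96, 2.96]. Speed limits (rad/s): [2.39, 2.39, 3.14, 3.14, 3.14, 3.14, 3.14].

## Interface

Orientations are given as a unit quaternion [w, x, y, z].
In Python, from station import monitor, cams, bot, finder gives the robot as it stands.
- The arm moves only by the tool jog_arm, never from a script. Its argument "plan" is a list of rows, each an object of numbers: "x", "y", "z": the shift along the tool's x, y, z as a fraction of full scale; "wx", "wy", "wz": the turn, a rotation vector about the tool's x, y, z as a fraction of full scale. A call has 1 to 12 rows; each row is the pose to reach, as a shift and turn from the pose measured when the call began, along the tool's axes at that moment, turning the shorter way round; what a row does not reach only later rows make up. Full scale, the value 1, is 20 cm for a shift and 180 degrees for a turn. A row lasts 1/12 s, in which the tool goes at most 41.7 mm and 7.16 degrees, less where a joint would pass 70% of its speed; a pose out of reach is approached as far as the arm can. A call with a number of a shift or a turn outside -1 to 1 is refused whole. A call with a gripper value outside its range is refused whole. "hand" is the opening, from -1 (shut) to 1 (fully open), set as the call begins (left out, the last holds). The fingers move at their own pace and stop on an object; "grip_force" is the grip in N (left out, the last holds). Time passes only in rows, so rows that repeat a pose let the fingers close. It gives the time, the measured TCP pose, the force and the opening at its end, in the units of the state.
- monitor.get_obs(): the state, without advancing time (a new reading comes with each control period).
- cams.read_camera(name): name is "scene" or "top"; returns the picture (400x640x3 uint8, red, green, blue); there is no depth.
- cams.get_calibration(name): a dict with "fx", "fy", "cx", "cy" (pixels), "distortion" ([k1, k2, p1, p2, k3] as OpenCV has them; the pictures are not rectified), "extrinsics" (4x4, takes a point from world to camera coordinates). Camera axes: x right, y down, z forward; pixel columns grow to the right and rows downward; lengths in m; the calibration is good to about 2 mm. A picture is of the moment at which its call begins. get_calibration takes no time and is no camera call.
- bot.hand_in(): hands the job in, once; it reports no verdict.
Trained networks look in the newest picture that a camera, given by its name, has taken for a name from the list of things; names that differ only in an ending like _2 or _b are one class to them, and where a whole thing is asked for, a point or a joint stands for the part that bears it (a point fixed in the world has none). Each returns a list of dicts, best first, with "confidence" (0 to 1); they miss things now and then, are a little off and sometimes report something else, mostly with a low value. They report only what shows in the picture. A call takes as long as a camera call.
- finder.find_in(camera, target): "bbox" ([left, top, width, height] in pixels, round what is visible of it).
- finder.place_of(camera, target): "location" ([column, row] in pixels: a listed point, or the origin of a listed thing).
The state is a dict: "t": time; "q": joint angles; "joint_vel": joint speeds; "joint_torque": joint torques, N m; "eef_pos": TCP position; "tool_rot": TCP orientation; "contact_force": force on the tool from outside, world axes, zero at the start; "torque": the same for the moment, N m; "gripper_width": opening from 0.0 (shut) to 1.0 (fully open).
Only numpy, scipy, OpenCV 4.12 (cv2) and the standard library are available. Lean on these libraries where they do the work, as an engineer would, in place of code of your own. Each camera call takes 0.05 s, during which the arm holds its last target. There are 200 camera calls.

## Task

The lid of the grey test box stands open over its circuit board: push the lid down with the fingertips until it is fully shut, and only then push the slide bolt on the deck beside it fully home, to the right through the lid's staple, so the box is safe to power up. Use only the fingers and only push: do not raise the lid, nothing needs grasping or lifting, and leave the loose tools and parts round the box where they are.

Things in the scene. Friction and masses are not known exactly. Their poses are not given: they have to be found in the camera images.
- test_box: grey metal test enclosure fixed to the bench, with a green circuit board inside: open box 130 mm (its x) by 200 mm (its y), walls 64 mm high, and joined to its +y (left-hand) side a solid grey deck, 120 mm (x) by 85 mm (y, from 100 to 185 mm), 70 mm high, that carries the slide bolt. Origin under the centre of the open box, on the bench; +x points away from the robot to the hinge side, +y to the left, z up. It stands turned by up to 17 degrees
- box_lid (a joint): the aluminium lid, a plate 132 mm deep, 204 mm wide, 6 mm thick, hinged along the box's far (+x) edge. Angle in rad: 0 = shut flat on the box, growing as the near edge rises; stop at 1.4. A stiff hinge (0.35 N m friction) keeps it where it is left; pushing the outer (upper, far) face near its free edge takes about 2 to 4 N
- lid_hinge (a point): midpoint of the hinge line, which runs along the box's y: 69 mm along +x and 67 mm above the box's origin. Turns with the lid: the lid plate stretches from here 136 mm along the point's -x, and its outer face lies 3 mm along the point's +z
- lid_edge (a point): middle of the lid's free edge, on the outer face (136 mm from the hinge); 70 mm above the bench when shut. A small steel staple (keeper), 18 mm high, stands on the lid's outer face 83 mm to the left (+y) of the middle and 79 mm from the hinge, and takes the bolt
- slide_bolt (a joint): the steel slide bolt on the side deck, a flat tongue 22 mm wide between two low rails (10 mm high, top 80 mm above the bench). Value in m: 0 = fully drawn back (to the left), 0.036 = fully home, at its stop, with the tongue through the lid's staple; grows along the box's -y. Stays where it is left; 2.5 N moves it
- thumb_plate (a point): centre of the flat outer (left-hand, +y) face of the bolt's upright thumb plate, where a fingertip pushes it along the box's -y. The plate is 36 mm wide (box x), 6 mm thick and its top stands 105 mm above the bench; this point is 96 mm above the bench, and the deck below 70 mm. At joint 0 it lies at x -10, y +164 mm from the box's origin
- bolt_m10: loose bystander, not to be touched: hex bolt lying down, 16x52x18 mm, in front of the test box; origin under its centre
- nut_cup: loose bystander, not to be touched: black cup of brass nuts, 68x68x50 mm, to the right of the test box; origin under its centre
- hex_key_5: loose bystander, not to be touched: L-shaped hex key lying flat, 30x87x6 mm, to the left of the side deck; origin under its centre
- tape_measure: loose bystander, not to be touched: tape measure standing upright, 37x84x63 mm, to the right of the test box, nearer the robot than the cup; origin under its centre
- wrench_10: loose bystander, not to be touched: combination wrench lying flat, 25x173x8 mm, behind the test box; origin under its centre

How it is judged:
On the way, in this order (a step that is already met when the one before it is completed fails the run):
1. the lid is shut while the bolt is still drawn back (value of joint box_lid below 0.03 rad and value of joint slide_bolt below 0.02 m), for 0.2 s.
2. the bolt is fully home with the lid shut (value of joint box_lid below 0.03 rad and value of joint slide_bolt above 0.033 m), for 0.2 s.
At the end, for the whole second after the job is handed in: The lid is shut (within 0.03 rad, 4 mm at its edge) and the bolt is home (at least 33 of its 36 mm), both at rest; every loose bystander is within 3 cm of where it began (all of step 2 and velocity of joint slide_bolt below 0.01 m/s and velocity of joint box_lid below 0.05 rad/s and distance of each of bolt_m10, nut_cup, hex_key_5, tape_measure, wrench_10 from where it was at the start of the episode below 0.03 m); the robot touches nothing.
It fails at once if the bolt is pushed across (over 20 mm) while the lid is not shut (over 0.08 rad) (value of joint slide_bolt above 0.02 m and value of joint box_lid above 0.08 rad).
It fails at once if the lid is raised instead of pushed down (opened past 1.2 rad, or opening faster than 0.25 rad/s while ajar) (value of joint box_lid above 1.2 rad or (value of joint box_lid above 0.15 rad and velocity of joint box_lid above 0.25 rad/s)).
It fails at once if the arm or the gripper's body, not the fingers, presses on the test box, its lid or bolt with over 5 N (contact force between the arm and test_box above 5 N).
It fails at once if a loose bystander is moved or lifted by more than 3 cm (distance of any of bolt_m10, nut_cup, hex_key_5, tape_measure, wrench_10 from where it was at the start of the episode above 0.03 m).
It also fails if it takes over 40 s, if anything falls off the work surface, if the arm or the gripper's body presses on something with over 40 N, if the wrist force passes 120 N, or if a joint passes its speed limit or range.

## Working session

There is one attempt and no reset: what is moved stays moved. The work goes in short steps, Python scripts to look and compute and a tool call to move; the robot and the scene stay as the last step left them, time stands still between calls to the robot, and variables do not carry over. Pictures are saved under pics/ and viewed, about 8 in all and at most 12, crops included, and the job is handed in when it is done.

Besides the shell and the picture viewer there is one more tool, called after ">>>" as name([rows], argument=value, ...), one row to a line, values as JSON. jog_arm: Moves the arm, as the interface text tells. Shift numbers are shares of 20 cm and turn numbers shares of 180 degrees, none past 1 either way. Its arguments: {"type":"object","properties":{"plan":{"type":"array","items":{"type":"object","properties":{"x":{"type":"number","minimum":-1,"maximum":1},"y":{"type":"number","minimum":-1,"maximum":1},"z":{"type":"number","minimum":-1,"maximum":1},"wx":{"type":"number","minimum":-1,"maximum":1},"wy":{"type":"number","minimum":-1,"maximum":1},"wz":{"type":"number","minimum":-1,"maximum":1}}}},"hand":{"type":"number"},"grip_force":{"type":"number"}},"required":["plan"]}

```bash
mkdir -p pics; cat > h.py <<'E'
import numpy as np, cv2
from station import monitor, cams, bot, finder
def snap(n,f):
    im=cams.read_camera(n); cv2.imwrite('pics/'+f,im[:,:,::-1]); return im
def proj(n,P):
    c=cams.get_calibration(n);E=np.array(c['extrinsics']);K=np.array([[c['fx'],0,c['cx']],[0,c['fy'],c['cy']],[0,0,1.]])
    return cv2.projectPoints(np.array(P,float).reshape(-1,3),cv2.Rodrigues(E[:3,:3])[0],E[:3,3],K,np.array(c['distortion'],float))[0].reshape(-1,2)
def ray(n,uv,z):
    c=cams.get_calibration(n);E=np.array(c['extrinsics']);K=np.array([[c['fx'],0,c['cx']],[0,c['fy'],c['cy']],[0,0,1.]])
    u=cv2.undistortPoints(np.array(uv,float).reshape(1,1,2),K,np.array(c['distortion'],float)).ravel()
    R=E[:3,:3];o=-R.T@E[:3,3];d=R.T@np.array([*u,1]);return o+d*(z-o[2])/d[2]
E
python3 - <<'E'
from h import *
for n in('scene','top'):
    snap(n,n+'1.png')
    E=np.array(cams.get_calibration(n)['extrinsics']);print(n,(-E[:3,:3].T@E[:3,3]).round(3))
    for t in('test_box','lid_hinge','lid_edge','thumb_plate','hex_key_5','nut_cup','tape_measure','wrench_10','bolt_m10'):
        r=finder.place_of(n,t)
        print(t,[(np.round(k['location'],1).tolist(),round(k['confidence'],2)) for k in r[:2]])
o=monitor.get_obs();print(o['t'],o['eef_pos'],o['tool_rot'],o['gripper_width'])
E
```

```text
scene [-0.026  0.564  0.508]
test_box [([354.1, 209.0], 0.55)]
lid_hinge [([339.3, 175.3], 0.72)]
lid_edge [([363.4, 156.6], 0.93), ([339.2, 179.2], 0.49)]
thumb_plate [([299.7, 197.9], 0.82)]
hex_key_5 [([258.2, 233.0], 0.42)]
nut_cup [([384.7, 188.2], 0.8)]
tape_measure [([409.1, 202.3], 0.84)]
wrench_10 []
bolt_m10 [([383.4, 228.9], 0.5)]
top [0.442 0.013 1.105]
test_box [([345.9, 212.4], 0.72)]
lid_hinge [([411.8, 201.4], 0.65), ([354.7, 180.0], 0.64)]
lid_edge [([350.1, 220.0], 0.85)]
thumb_plate [([285.7, 199.5], 0.76), ([365.2, 175.7], 0.2)]
hex_key_5 [([262.1, 177.8], 0.5)]
nut_cup [([409.9, 204.1], 0.75), ([356.3, 183.9], 0.49)]
tape_measure [([391.2, 240.3], 0.64)]
wrench_10 [([363.3, 174.7], 0.53)]
bolt_m10 [([342.7, 248.2], 0.59)]
1.0 [0.28801083 0.61049992 0.23130615] [3.01332383e-06 2.18623311e-01 9.75809329e-01 1.58645871e-05] 1.0045803448050579
```

View pics/scene1.png

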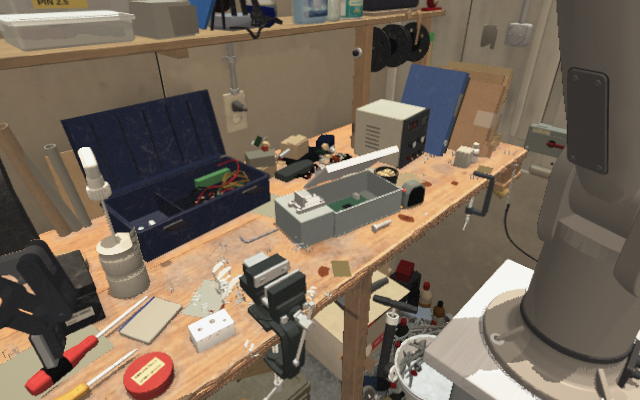

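View pics/top1.png

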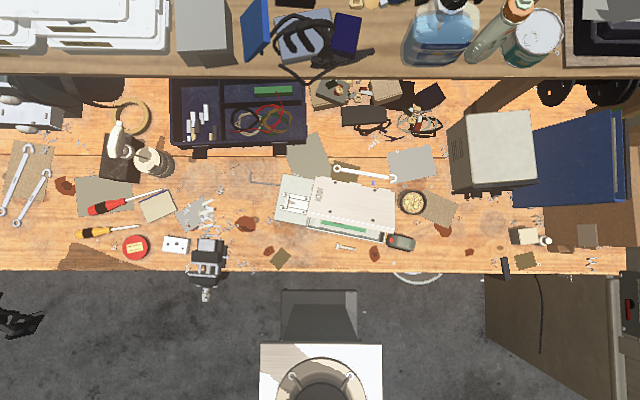

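The scene view shows the box at (340,205), the lid ajar with its edge at (363,157), and the deck and thumb plate at (300,198). In the top view the thumb plate is at (286,200), the lid edge at (350,220), and the box is turned slightly. Next I fit the box pose and lid angle to both views.

```bash
cat >> h.py <<'E'
def Rz(a): return np.array([[np.cos(a),-np.sin(a),0],[np.sin(a),np.cos(a),0],[0,0,1]])
def pts(p):
    x,y,a,l,s=p;T=lambda v:Rz(a)@np.array(v)+[x,y,0]
    f=lambda d,yy,h:T([.069-d*np.cos(l)+h*np.sin(l),yy,.067+d*np.sin(l)+h*np.cos(l)])
    return dict(test_box=T([0,0,0]),lid_hinge=T([.069,0,.067]),lid_edge=f(.136,0,.003),thumb_plate=T([-.01,.164-s,.096]),
     eL=f(.136,.102,.003),eR=f(.136,-.102,.003),hL=f(0,.102,.003),hR=f(0,-.102,.003),d1=T([-.06,.185,.07]),d2=T([.06,.185,.07]),d3=T([-.06,.1,.07]),b1=T([-.065,-.1,.064]))
E
python3 - <<'E'
from h import *
from scipy.optimize import least_squares
D={'scene':dict(test_box=(354.1,209),lid_hinge=(339.3,175.3),lid_edge=(363.4,156.6),thumb_plate=(299.7,197.9)),
'top':dict(test_box=(345.9,212.4),lid_hinge=(354.7,180),lid_edge=(350.1,220),thumb_plate=(285.7,199.5))}
def res(p):
    P=pts([*p,0]);return np.concatenate([(proj(c,P[k])[0]-v) for c in D for k,v in D[c].items()])
r=least_squares(res,[.55,.0,-.1,.5],loss='soft_l1',f_scale=2);print(r.x.round(4),r.fun.reshape(-1,2).round(1).tolist())
P=pts([*r.x,0])
for k in P: print(k,P[k].round(3))
out=[]
for c in D:
    im=cv2.imread(f'pics/{c}1.png');im0=im
    w=(250,130,200,120) if c=='scene' else (240,150,200,120)
    im=cv2.resize(im[w[1]:w[1]+w[3],w[0]:w[0]+w[2]],None,fx=4,fy=4,interpolation=cv2.INTER_CUBIC)[:, :800]
    im=cv2.resize(im,(500,300)) if 0 else im
    for k in P:
        u=((proj(c,P[k])[0]-w[:2]+.5)*4).astype(int);cv2.circle(im,tuple(map(int,u)),3,(0,0,255),-1)
    out.append(im)
cv2.imwrite('pics/fit.png',cv2.resize(np.vstack(out),(500,600),interpolation=cv2.INTER_AREA))
for c,t,uv,z in(('top','hex',(262.1,177.8),0),('top','nut',(409.9,204.1),.03),('top','tape',(391.2,240.3),0),('top','wr',(363.3,174.7),0),('top','bolt',(342.7,248.2),0)):print(t,ray(c,uv,z).round(3))
E
```

```text
[ 0.4962 -0.0729 -0.1924  0.7333] [[-1.4, 2.2], [-2.4, 1.7], [0.5, -0.4], [-2.4, -0.0], [2.8, -1.2], [1.3, 3.1], [1.5, 0.6], [-0.5, 0.5]]
test_box [ 0.496 -0.073  0.   ]
lid_hinge [ 0.564 -0.086  0.067]
lid_edge [ 0.467 -0.067  0.16 ]
thumb_plate [0.518 0.09  0.096]
eL [0.486 0.033 0.16 ]
eR [ 0.447 -0.167  0.16 ]
hL [0.585 0.014 0.069]
hR [ 0.546 -0.187  0.069]
d1 [0.473 0.12  0.07 ]
d2 [0.59  0.097 0.07 ]
d3 [0.456 0.037 0.07 ]
b1 [ 0.413 -0.159  0.064]
hex [0.585 0.16  0.   ]
nut [ 0.514 -0.23   0.03 ]
tape [ 0.419 -0.186  0.   ]
wr [ 0.595 -0.112  0.   ]
bolt [ 0.397 -0.057  0.   ]
```

View pics/fit.png

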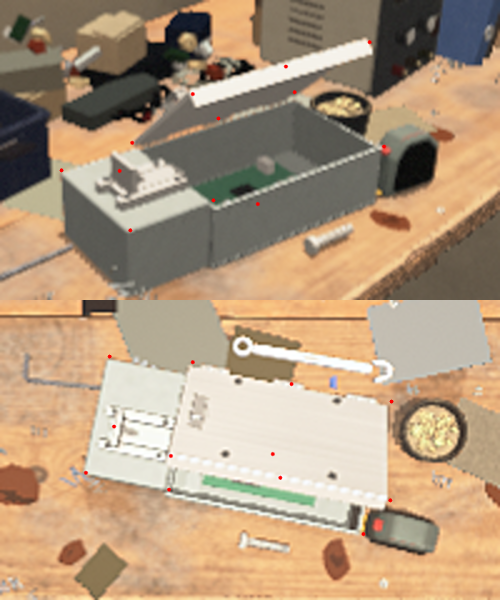

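The fit is good to about 2 px: lid angle about 0.73 rad, box yaw about -11°. I'll shut the fingers, align tool y with box y, and move above the lid.

```bash
cat >> h.py <<'E'
from scipy.spatial.transform import Rotation as Ro
B=[.4962,-.0729,-.1924,.7333,0]
def box(v): return Rz(B[2])@np.array(v)+[B[0],B[1],0]
def to(*targets):
    o=monitor.get_obs();w,x,y,z=o['tool_rot'];R=Ro.from_quat([x,y,z,w]).as_matrix()
    print('t',round(o['t'],2),'tcp',np.round(o['eef_pos'],4),'F',np.round(o['contact_force'],1),'g',round(o['gripper_width'],2))
    by=Rz(B[2])[:,1];bz=np.array([0,0,-1.]);G=np.stack([np.cross(by,bz),by,bz],1)
    print('turn',(Ro.from_matrix(R.T@G).as_rotvec()/np.pi).round(4))
    for p in targets: print(np.round(p,3),'->',(R.T@(np.array(p)-o['eef_pos'])/.2).round(3))
E
python3 -c "
from h import *
a=monitor.get_obs()['eef_pos'];b=box([-.021,0,.25])
to([a[0],a[1],.27],[.36,.36,.27],[.42,.15,.26],b)"
```

```text
t 1.0 tcp [0.288  0.6105 0.2313] F [ 0.1  0.3 -0.1] g 1.0
turn [ 0.      0.     -0.0791]
[0.288 0.61  0.27 ] -> [ 0.     0.    -0.193]
[0.36 0.36 0.27] -> [-0.86  -0.979 -0.194]
[0.42 0.15 0.26] -> [-1.579 -1.801 -0.144]
[ 0.476 -0.069  0.25 ] -> [-2.298 -2.672 -0.094]
```

>>> jog_arm([
  {"z": -0.19, "wz": -0.04},
  {"x": -0.2, "y": -0.22, "z": -0.19, "wz": -0.079},
  {"x": -0.4, "y": -0.45, "z": -0.19, "wz": -0.079},
  {"x": -0.6, "y": -0.7, "z": -0.19, "wz": -0.079},
  {"x": -0.86, "y": -0.98, "z": -0.19, "wz": -0.079},
  {"x": -0.86, "y": -0.98, "z": -0.19, "wz": -0.079},
  {"x": -0.86, "y": -0.98, "z": -0.19, "wz": -0.079},
  {"x": -0.86, "y": -0.98, "z": -0.19, "wz": -0.079},
  {"x": -0.86, "y": -0.98, "z": -0.19, "wz": -0.079},
], hand=-1)

```text
invalid input at $.plan[0]: expected keys x, y, z, wx, wy, wz
```

```bash
python3 -c "
from h import *
to([.42,.15,.26],box([-.021,0,.25]))"
```

```text
t 1.0 tcp [0.288  0.6105 0.2313] F [ 0.1  0.3 -0.1] g 1.0
turn [ 0.      0.     -0.0791]
[0.42 0.15 0.26] -> [-1.579 -1.801 -0.144]
[ 0.476 -0.069  0.25 ] -> [-2.298 -2.672 -0.094]
```

>>> jog_arm([
  {"x": 0, "y": 0, "z": -0.19, "wx": 0, "wy": 0, "wz": -0.04},
  {"x": -0.2, "y": -0.22, "z": -0.19, "wx": 0, "wy": 0, "wz": -0.079},
  {"x": -0.4, "y": -0.45, "z": -0.19, "wx": 0, "wy": 0, "wz": -0.079},
  {"x": -0.6, "y": -0.7, "z": -0.19, "wx": 0, "wy": 0, "wz": -0.079},
  {"x": -0.86, "y": -0.98, "z": -0.19, "wx": 0, "wy": 0, "wz": -0.079},
  {"x": -0.86, "y": -0.98, "z": -0.19, "wx": 0, "wy": 0, "wz": -0.079},
  {"x": -0.86, "y": -0.98, "z": -0.19, "wx": 0, "wy": 0, "wz": -0.079},
  {"x": -0.86, "y": -0.98, "z": -0.19, "wx": 0, "wy": 0, "wz": -0.079},
  {"x": -0.86, "y": -0.98, "z": -0.19, "wx": 0, "wy": 0, "wz": -0.079},
  {"x": -0.86, "y": -0.98, "z": -0.19, "wx": 0, "wy": 0, "wz": -0.079},
], hand=-1)

```text
t: 1.83
eef_pos: [0.3602, 0.3598, 0.2698]
tool_rot: [0.0, 0.097, 0.995, 0.001]
contact_force: [0.1, 0.7, 0.6]
gripper_width: 0.002
```

```bash
python3 -c "
from h import *
to([.42,.15,.26],box([-.021,0,.25]))"
```

```text
t 1.83 tcp [0.3602 0.3598 0.2698] F [0.1 0.7 0.6] g 0.0
turn [ 0.0004  0.0001 -0.0005]
[0.42 0.15 0.26] -> [-0.496 -0.972  0.048]
[ 0.476 -0.069  0.25 ] -> [-0.979 -1.992  0.097]
```

>>> jog_arm([
  {"x": -0.1, "y": -0.2, "z": 0.02, "wx": 0, "wy": 0, "wz": 0},
  {"x": -0.2, "y": -0.4, "z": 0.03, "wx": 0, "wy": 0, "wz": 0},
  {"x": -0.3, "y": -0.6, "z": 0.04, "wx": 0, "wy": 0, "wz": 0},
  {"x": -0.4, "y": -0.8, "z": 0.05, "wx": 0, "wy": 0, "wz": 0},
  {"x": -0.49, "y": -1, "z": 0.05, "wx": 0, "wy": 0, "wz": 0},
  {"x": -0.49, "y": -1, "z": 0.05, "wx": 0, "wy": 0, "wz": 0},
  {"x": -0.49, "y": -1, "z": 0.05, "wx": 0, "wy": 0, "wz": 0},
])

```text
t: 2.42
eef_pos: [0.4189, 0.1422, 0.2597]
tool_rot: [0.0, 0.099, 0.995, 0.0]
contact_force: [0.2, 0.5, -0.1]
gripper_width: 0.002
```

>>> jog_arm([
  {"x": -0.1, "y": -0.2, "z": 0.02, "wx": 0, "wy": 0, "wz": 0},
  {"x": -0.2, "y": -0.4, "z": 0.03, "wx": 0, "wy": 0, "wz": 0},
  {"x": -0.3, "y": -0.6, "z": 0.04, "wx": 0, "wy": 0, "wz": 0},
  {"x": -0.4, "y": -0.8, "z": 0.05, "wx": 0, "wy": 0, "wz": 0},
  {"x": -0.49, "y": -0.99, "z": 0.05, "wx": 0, "wy": 0, "wz": 0},
  {"x": -0.49, "y": -0.99, "z": 0.05, "wx": 0, "wy": 0, "wz": 0},
  {"x": -0.49, "y": -0.99, "z": 0.05, "wx": 0, "wy": 0, "wz": 0},
])

```text
t: 3.0
eef_pos: [0.4777, -0.0733, 0.2498]
tool_rot: [0.001, 0.101, 0.995, -0.0]
contact_force: [-0.1, 0.8, -0.8]
gripper_width: 0.0
```

```bash
python3 -c "
from h import *
snap('scene','s2.png')
to(box([-.021,0,.17]),box([-.021,0,.07]))
cv2.imwrite('pics/s2c.png',cv2.imread('pics/s2.png')[60:280,200:480])"
```

```text
t 3.05 tcp [ 0.4772 -0.0707  0.2496] F [0.7 0.7 0.1] g -0.0
turn [ 0.0001  0.0004 -0.0021]
[ 0.476 -0.069  0.17 ] -> [0.01  0.007 0.398]
[ 0.476 -0.069  0.07 ] -> [0.011 0.007 0.898]
```

View pics/s2c.png

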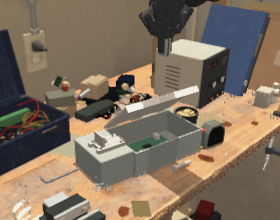

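The shut gripper hangs above the lid, at about (370,75) in the full frame, and everything is in place. Pressing straight down now.

>>> jog_arm([
  {"x": 0.01, "y": 0, "z": 0.15, "wx": 0, "wy": 0, "wz": 0},
  {"x": 0.01, "y": 0, "z": 0.3, "wx": 0, "wy": 0, "wz": 0},
  {"x": 0.01, "y": 0, "z": 0.4, "wx": 0, "wy": 0, "wz": 0},
  {"x": 0.01, "y": 0, "z": 0.46, "wx": 0, "wy": 0, "wz": 0},
  {"x": 0.01, "y": 0, "z": 0.52, "wx": 0, "wy": 0, "wz": 0},
  {"x": 0.01, "y": 0, "z": 0.58, "wx": 0, "wy": 0, "wz": 0},
  {"x": 0.01, "y": 0, "z": 0.64, "wx": 0, "wy": 0, "wz": 0},
  {"x": 0.01, "y": 0, "z": 0.7, "wx": 0, "wy": 0, "wz": 0},
  {"x": 0.01, "y": 0, "z": 0.75, "wx": 0, "wy": 0, "wz": 0},
  {"x": 0.01, "y": 0, "z": 0.8, "wx": 0, "wy": 0, "wz": 0},
  {"x": 0.01, "y": 0, "z": 0.84, "wx": 0, "wy": 0, "wz": 0},
  {"x": 0.01, "y": 0, "z": 0.86, "wx": 0, "wy": 0, "wz": 0},
])

```text
t: 4.05
eef_pos: [0.4753, -0.069, 0.0765]
tool_rot: [0.0, 0.099, 0.995, 0.0]
contact_force: [-1.1, 1.4, 1.3]
gripper_width: -0.006
```

>>> jog_arm([
  {"x": 0, "y": 0, "z": 0.01, "wx": 0, "wy": 0, "wz": 0},
  {"x": 0, "y": 0, "z": 0.02, "wx": 0, "wy": 0, "wz": 0},
  {"x": 0, "y": 0, "z": 0.03, "wx": 0, "wy": 0, "wz": 0},
  {"x": 0, "y": 0, "z": 0.035, "wx": 0, "wy": 0, "wz": 0},
  {"x": 0, "y": 0, "z": 0.04, "wx": 0, "wy": 0, "wz": 0},
])

```text
t: 4.47
eef_pos: [0.4754, -0.0689, 0.0698]
tool_rot: [-0.0, 0.099, 0.995, 0.001]
contact_force: [-9.6, 2.3, 33.6]
gripper_width: -0.004
```

At z = 0.070 the force rises to 34 N, so the lid is shut. I'll lift off and re-measure the thumb plate.

>>> jog_arm([
  {"x": 0, "y": 0, "z": -0.02, "wx": 0, "wy": 0, "wz": 0},
  {"x": 0, "y": 0, "z": -0.15, "wx": 0, "wy": 0, "wz": 0},
  {"x": 0, "y": 0, "z": -0.35, "wx": 0, "wy": 0, "wz": 0},
  {"x": 0, "y": 0.2, "z": -0.45, "wx": 0, "wy": 0, "wz": 0},
  {"x": 0, "y": 0.4, "z": -0.45, "wx": 0, "wy": 0, "wz": 0},
  {"x": 0, "y": 0.6, "z": -0.45, "wx": 0, "wy": 0, "wz": 0},
  {"x": 0, "y": 0.8, "z": -0.45, "wx": 0, "wy": 0, "wz": 0},
  {"x": 0, "y": 1, "z": -0.45, "wx": 0, "wy": 0, "wz": 0},
  {"x": 0, "y": 1, "z": -0.45, "wx": 0, "wy": 0, "wz": 0},
  {"x": 0, "y": 1, "z": -0.45, "wx": 0, "wy": 0, "wz": 0},
])

```text
t: 5.3
eef_pos: [0.515, 0.1298, 0.1602]
tool_rot: [0.0, 0.096, 0.995, 0.001]
contact_force: [-0.6, -1.9, -0.4]
gripper_width: 0.002
```

```bash
python3 - <<'E'
from h import *
B[3]=0
P=pts(B);ims=[]
for n,w in(('scene',(260,130)),('top',(240,150))):
    im=snap(n,n+'3.png')
    for t in('thumb_plate','lid_edge'):
        print(n,t,[(np.round(k['location'],1).tolist(),round(k['confidence'],2)) for k in finder.place_of(n,t)[:2]],proj(n,P[t])[0].round(1))
    im=cv2.resize(im[w[1]:w[1]+100,w[0]:w[0]+180,::-1],None,fx=4,fy=4)
    for k in('thumb_plate','eL','eR','d1','d2','hL'):
        cv2.circle(im,tuple(map(int,(proj(n,P[k])[0]-w)*4+2)),2,(0,0,255),-1)
    ims.append(im)
cv2.imwrite('pics/c3.png',cv2.resize(np.vstack(ims),(540,600)))
to(box([-.01,.2,.15]),box([-.01,.2,.088]))
E
```

```text
scene thumb_plate [([298.6, 198.3], 0.59)] [297.3 197.9]
scene lid_edge [([370.1, 198.8], 0.74)] [372.2 197.9]
top thumb_plate [([285.8, 200.9], 0.68), ([344.9, 212.4], 0.33)] [285.3 200. ]
top lid_edge [] [345.7 236.1]
t 5.6 tcp [0.5147 0.1253 0.1603] F [-0.9  0.2 -1. ] g 0.0
turn [ 0.0005 -0.0001 -0.0026]
[0.525 0.125 0.15 ] -> [-0.049  0.01   0.051]
[0.525 0.125 0.088] -> [-0.049  0.009  0.361]
```

View pics/c3.png

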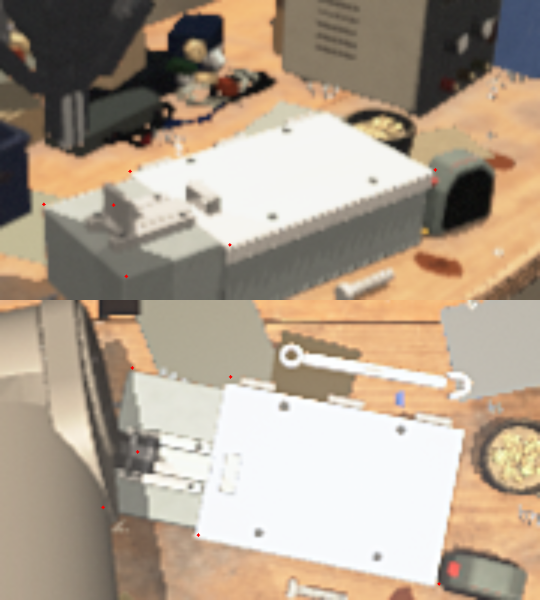

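The lid lies flat and shut, the bolt is still drawn back (its plate at about (299,198) in the scene view), and the bystanders haven't moved. The fingers are left of the thumb plate, so I'll descend and then push along -y.

>>> jog_arm([
  {"x": -0.05, "y": 0.02, "z": 0.1, "wx": 0, "wy": 0, "wz": 0},
  {"x": -0.05, "y": 0.02, "z": 0.25, "wx": 0, "wy": 0, "wz": 0},
  {"x": -0.05, "y": 0.02, "z": 0.35, "wx": 0, "wy": 0, "wz": 0},
  {"x": -0.05, "y": 0.02, "z": 0.36, "wx": 0, "wy": 0, "wz": 0},
  {"x": -0.05, "y": 0.02, "z": 0.36, "wx": 0, "wy": 0, "wz": 0},
])

```text
t: 6.02
eef_pos: [0.5245, 0.1262, 0.0875]
tool_rot: [-0.001, 0.101, 0.995, 0.0]
contact_force: [0.3, -0.9, -0.1]
gripper_width: -0.001
```

>>> jog_arm([
  {"x": 0, "y": -0.04, "z": 0, "wx": 0, "wy": 0, "wz": 0},
  {"x": 0, "y": -0.08, "z": 0, "wx": 0, "wy": 0, "wz": 0},
  {"x": 0, "y": -0.11, "z": 0, "wx": 0, "wy": 0, "wz": 0},
  {"x": 0, "y": -0.14, "z": 0, "wx": 0, "wy": 0, "wz": 0},
  {"x": 0, "y": -0.17, "z": 0, "wx": 0, "wy": 0, "wz": 0},
  {"x": 0, "y": -0.2, "z": 0, "wx": 0, "wy": 0, "wz": 0},
  {"x": 0, "y": -0.22, "z": 0, "wx": 0, "wy": 0, "wz": 0},
  {"x": 0, "y": -0.24, "z": 0, "wx": 0, "wy": 0, "wz": 0},
  {"x": 0, "y": -0.25, "z": 0, "wx": 0, "wy": 0, "wz": 0},
  {"x": 0, "y": -0.26, "z": 0, "wx": 0, "wy": 0, "wz": 0},
])

```text
t: 6.85
eef_pos: [0.5142, 0.0752, 0.0876]
tool_rot: [-0.001, 0.101, 0.995, 0.0]
contact_force: [1.9, 2.3, 1.4]
gripper_width: -0.001
```

```bash
python3 -c "
from h import *
to(box([-.01,.14,.088]))"
```

```text
t 6.85 tcp [0.5142 0.0752 0.0876] F [1.9 2.3 1.4] g -0.0
turn [ 0.0001 -0.0007 -0.0031]
[0.513 0.066 0.088] -> [-0.004 -0.044 -0.002]
```

>>> jog_arm([
  {"x": 0, "y": -0.01, "z": 0, "wx": 0, "wy": 0, "wz": 0},
  {"x": 0, "y": -0.02, "z": 0, "wx": 0, "wy": 0, "wz": 0},
  {"x": 0, "y": -0.03, "z": 0, "wx": 0, "wy": 0, "wz": 0},
  {"x": 0, "y": -0.04, "z": 0, "wx": 0, "wy": 0, "wz": 0},
  {"x": 0, "y": -0.04, "z": 0, "wx": 0, "wy": 0, "wz": 0},
])

```text
t: 7.27
eef_pos: [0.5134, 0.0711, 0.0878]
tool_rot: [-0.0, 0.099, 0.995, 0.002]
contact_force: [3.0, 12.3, -1.3]
gripper_width: -0.001
```

>>> jog_arm([
  {"x": 0, "y": -0.02, "z": 0, "wx": 0, "wy": 0, "wz": 0},
  {"x": 0, "y": -0.04, "z": 0, "wx": 0, "wy": 0, "wz": 0},
  {"x": 0, "y": -0.05, "z": 0, "wx": 0, "wy": 0, "wz": 0},
  {"x": 0, "y": -0.05, "z": 0, "wx": 0, "wy": 0, "wz": 0},
])

```text
t: 7.6
eef_pos: [0.5133, 0.0706, 0.0881]
tool_rot: [0.001, 0.096, 0.995, 0.007]
contact_force: [5.5, 25.2, -6.2]
gripper_width: -0.001
```

The bolt is on a hard stop: 25 N and less than 1 mm of further motion. I'll back off, lift clear and check.

>>> jog_arm([
  {"x": 0, "y": 0.08, "z": 0, "wx": 0, "wy": 0, "wz": 0},
  {"x": 0, "y": 0.2, "z": 0, "wx": 0, "wy": 0, "wz": 0},
  {"x": 0, "y": 0.25, "z": -0.15, "wx": 0, "wy": 0, "wz": 0},
  {"x": 0, "y": 0.4, "z": -0.35, "wx": 0, "wy": 0, "wz": 0},
  {"x": 0, "y": 0.6, "z": -0.5, "wx": 0, "wy": 0, "wz": 0},
  {"x": 0, "y": 0.8, "z": -0.65, "wx": 0, "wy": 0, "wz": 0},
  {"x": 0, "y": 1, "z": -0.8, "wx": 0, "wy": 0, "wz": 0},
  {"x": 0, "y": 1, "z": -0.8, "wx": 0, "wy": 0, "wz": 0},
  {"x": 0, "y": 1, "z": -0.8, "wx": 0, "wy": 0, "wz": 0},
  {"x": 0, "y": 1, "z": -0.8, "wx": 0, "wy": 0, "wz": 0},
])

```text
t: 8.43
eef_pos: [0.5506, 0.266, 0.2512]
tool_rot: [0.001, 0.094, 0.996, 0.007]
contact_force: [-0.7, -1.4, -0.2]
gripper_width: -0.002
```

```bash
python3 - <<'E'
from h import *
B[3]=0;B[4]=.036
P=pts(B);ims=[]
for n,w in(('scene',(260,130)),('top',(240,150))):
    im=snap(n,n+'4.png')
    print(n,[(np.round(k['location'],1).tolist(),round(k['confidence'],2)) for k in finder.place_of(n,'thumb_plate')[:2]],proj(n,P['thumb_plate'])[0].round(1))
    ims.append(cv2.resize(im[w[1]:w[1]+100,w[0]:w[0]+180,::-1],None,fx=3,fy=3,interpolation=cv2.INTER_CUBIC))
cv2.imwrite('pics/c4.png',np.vstack(ims))
to()
E
```

```text
scene [([312.3, 192.7], 0.54), ([355.0, 210.8], 0.37)] [311.4 193.3]
top [([347.1, 211.3], 0.58), ([301.8, 199.5], 0.56)] [299.7 202.9]
t 8.63 tcp [0.5502 0.2624 0.2496] F [-0.3  0.1 -0. ] g 0.0
turn [ 0.0037 -0.0003 -0.0006]
```

View pics/c4.png

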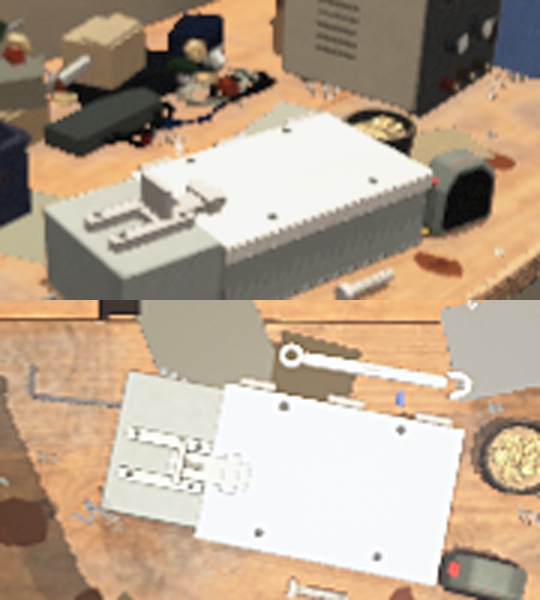

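The lid is flat and shut, the tongue is through the staple, and the thumb plate at (312,193) in the scene view matches the 36 mm prediction of (311,193). The bystanders haven't moved.

```bash
python3 -c "
from h import *
print(bot.hand_in())"
```

```text
the job is handed in; nothing more can be done
None
```

The job is done and handed in at about 8.6 s on the robot's clock. I pushed the lid down with the shut fingertips until it was fully shut. Only then did I push the slide bolt home through the staple.

- **Lid:** the fingertips stopped at 70 mm height with 34 N of force, the height given for a shut lid. The last pictures show it lying flat.
- **Bolt:** it met a hard stop: force rose to 25 N with less than 1 mm of further motion. The thumb plate then sat within about 1 px of the predicted 36 mm position in the scene camera.
- **Top camera:** its reading agreed less well. The network's best guess for the thumb plate was a false one on the lid. The second guess was about 4 px off the prediction, but its shift from before the push still fits full travel.
- **Bystanders and arm:** in the last pictures the loose parts look unmoved; I compared them by eye and did not measure them. The gripper was clear of everything at hand-in, with no contact force.

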